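# Load the ring arbor and present it tilted

## Robot

A 6-joint arm with a two-finger parallel gripper is mounted at the origin on a cart in front of the work surface, level with it; the furniture and walls round the work are solid. World frame = base frame: x ahead of the robot, y to its left, z up, the work surface at z = 0. Lengths are in m, angles in degrees, forces in N, time in s.
With the tool pointing down it reaches from about 0.3 to 0.825 m from the base axis. Payload 5.4 kg.
Tool frame: the origin (TCP) lies on the centre line of the jaws, within the pads' length; the fingertips stand 25 mm ahead of it and the grasp point (between the pads) lies 6 mm ahead of it; z points along the fingers, y is the line along which they close (so a half turn about z gives the same grasp; the last joint's range is limited). The gripper opens to 92 mm and grips with 3 to 60 N. Pads are 20 mm wide; open, the fingers measure 128 mm over their backs; the gripper's body (75 mm by 189 mm) begins 69 mm behind the grasp point.
Start: joints at [-78.845, 9.076, 91.501, -0, 79.423, -12.038], TCP at [0.226, -0.529, 0.24] pointing down, gripper open.
Joint ranges: [-166.64, 166.64], [-54.1, 131.32], [10.49, 154.53], [-73.88, 253.88], [9.74, 151.15], [-171.62, 171.62]. Speed limits (degrees/s): [147.25, 147.25, 180, 180, 180, 180].

## Interface

Orientations are given as [roll, pitch, yaw] about the fixed x, y, z axes, in that order (R = Rz(yaw) Ry(pitch) Rx(roll)).
In Python, from station import observe, snapshot, finish_job gives the robot as it stands.
- The arm moves only by the shell command python3 -m jog 'ROWS'. ROWS is a JSON object of lists of equal length, an entry for each row: "fingers": the finger opening in mm, from 0 to 91.9; "translation": the shift along the tool's x, y, z in units of 25 mm (1.0 is 25 mm), a list of three; "turn": the turn about the tool's z in rad. In form: {"fingers": [fingers, ...], "translation": [[tx, ty, tz], ...], "turn": [turn, ...]}. A call has 1 to 8 rows; each row is the pose to reach, as a shift and turn from the pose commanded when the call began, along the tool's axes at that moment; what a row does not reach only later rows make up. A row lasts 1/12 s, in which the tool goes at most 41.7 mm and 7.16 degrees, less where a joint would pass 70% of its speed; a pose out of reach is approached as far as the arm can. A call with a gripper value outside its range is refused whole. The fingers move at their own pace and stop on an object; the grip force is fixed at half the most. Time passes only in rows, so rows that repeat a pose let the fingers close. It gives the time, the measured TCP pose, the force, the opening and the grip force at its end, in the units of the state.
- observe(): the state, without advancing time (a new reading comes with each control period).
- snapshot(name): name is "scene" or "top" or "wrist"; returns a dict with "frame" (384x512x3 uint8, red, green, blue), "z_map" (384x512 float32, m along the optical axis (not along the pixel's ray), 0 where there is no reading), "intrinsics" (3x3 intrinsics, pixels), "extrinsics" (4x4, takes a point from world to camera coordinates). Camera axes: x right, y down, z forward; pixel columns grow to the right and rows downward; lengths in m; the calibration is good to about 2 mm. A picture is of the moment at which its call begins.
- finish_job(): hands the job in; it is judged then, once.
The state is a dict: "t": time; "joint_positions": joint angles; "joint_velocities": joint speeds; "joint_torque": joint torques, N m; "tool_pos": TCP position; "orientation": TCP orientation; "force": force on the tool from outside, world axes, zero at the start; "ft_torque": the same for the moment, N m; "finger_gap": finger opening in m; "grip_force": force on a finger pad.
Only numpy, scipy, OpenCV 4.12 (cv2) and the standard library are available. Lean on these libraries where they do the work, as an engineer would, in place of code of your own. Each camera call takes 0.05 s, during which the arm holds its last target. There are 200 camera calls.

## Task

While the steel arbor stands in its holder block, thread the wide flat ring down over its post until it is fully home on the flange, then thread the narrow tall sleeve down on top of it, also fully home. Then take the arbor by the bare end of its post, draw it with both parts straight up out of the holder, lean it about 45 degrees from upright (post end up, to any side) for inspection, and finish while still holding it there, still, every part of it more than 10 cm above the bench, with both parts still home. Do not let go at the end, and leave the other things on the bench where they are.

Things in the scene. Friction and masses are not known exactly. Their poses are not given: they have to be found in the camera images.
- holder: Fixed square aluminium block, 40x40 mm and 32 mm high, on a 68x68 mm foot plate 6 mm thick, with an upright bore 14 mm wide and 28 mm deep in its top. Origin: centre of its underside, on the bench (z = 0 is the bench top); its z axis is the bore axis.
- arbor: Loose steel arbor, 0.1-0.16 kg, upright in the holder: flange 34 mm across, 5 mm thick; post 12 mm across rising 58 mm above it (last 8 mm tapers to 7), top 32 mm bare when both parts are home; shank 12 mm across reaching 26 mm below the flange, free in the bore. Flange rests on the block. Origin: on the axis at the flange's upper face (37 mm above the bench); z along the post to its tip.
- arbor_foot (a point): Centre of the lower end of the arbor's shank, 31 mm below the arbor's origin.
- arbor_tip (a point): Centre of the upper end of the arbor's post, 58 mm above the arbor's origin.
- ring_home (a point): Point on the arbor's axis, 5 mm above its origin, where the wide ring's centre is when the ring is home on the flange.
- sleeve_home (a point): Point on the arbor's axis, 18 mm above its origin, where the sleeve's centre is when the sleeve is home on the wide ring.
- wide_ring_center (a point): Centre of the wide flat aluminium ring: 40 mm outer diameter, 17 mm bore, 10 mm high, 0.05 kg, at first lying flat and loose on the bench (centre 5 mm up). The ring may start left or right of the holder, the sleeve on the other side.
- sleeve_center (a point): Centre of the narrow tall aluminium sleeve: 30 mm outer diameter, 17 mm bore, 16 mm high, 0.04 kg, at first standing upright and loose on the bench (centre 8 mm up). z is the bore axis.
- spare_holder: Bystander: black optical post holder with a thumbscrew, 44x32x46 mm, standing loose. Origin: its underside.
- screwdriver: Bystander: small screwdriver, 15x110x16 mm, lying loose along its y axis. Origin: centre of its underside.
- screw_a: Bystander: cap screw, 10x31x10 mm, lying loose along its y axis. Origin: its underside.
- screw_b: Bystander: cap screw, 10x26x10 mm, lying loose along its y axis. Origin: its underside.
- marker: Bystander: marker pen, 12x120x12 mm, lying loose along its y axis. Origin: its underside.
- tissue: Bystander: packet of lens tissue, 50x72x28 mm, lying loose. Origin: its underside.
Mind the look-alikes: they are no part of the job. What is shaped like the part that bears sleeve_center but blue or red is not meant. Leave any turquoise look-alike of the part that bears wide_ring_center alone.

How it is judged (in metres and radians):
On the way, in this order (a step that is already met when the one before it is completed fails the run):
1. the wide ring is home on the flange of the arbor, which stands in its holder; the sleeve is not on the post yet (horizontal distance between arbor and holder below 0.004 m and z of arbor in the frame of holder below 0.04 m and angle between arbor's own z axis and vertical below 0.1 rad and distance between wide_ring_center and ring_home below 0.0045 m and distance between sleeve_center and sleeve_home above 0.06 m), for 0.2 s.
2. the sleeve is home on the wide ring, the arbor still standing in its holder (horizontal distance between arbor and holder below 0.004 m and z of arbor in the frame of holder below 0.04 m and angle between arbor's own z axis and vertical below 0.1 rad and distance between wide_ring_center and ring_home below 0.0045 m and distance between sleeve_center and sleeve_home below 0.0045 m), for 0.2 s.
3. the arbor is drawn up out of the holder, held by its post, with both parts home (distance between wide_ring_center and ring_home below 0.0045 m and distance between sleeve_center and sleeve_home below 0.0045 m and z of arbor_foot in the frame of holder above 0.036 m and contact force between arbor and the fingers above 0.5 N), for 0.1 s.
At the end, for the whole second after the job is handed in: The fingers hold the arbor alone, still (under 20 mm/s, 0.15 rad/s), its axis 35 to 55 degrees from vertical, post end up, its foot over 100 mm above the bench and clear of the holder; ring and sleeve each within 4.5 mm of home on the arbor (distance between wide_ring_center and ring_home below 0.0045 m and distance between sleeve_center and sleeve_home below 0.0045 m and angle between arbor's own z axis and vertical between 0.61 and 0.96 rad and height (world z) of arbor_foot above 0.1 m and contact force between arbor and holder below 0.2 N and contact force between arbor and the fingers above 0.5 N and linear speed of arbor below 0.02 m/s and angular speed of arbor below 0.15 rad/s); the arm keeps its last pose, push and grip.
It fails at once if a bystander is moved by more than 25 mm (distance of any of spare_holder, screwdriver, screw_a, screw_b, marker, tissue from where it was at the start of the episode above 0.025 m).
It also fails if it takes over 64 s, if anything falls off the work surface, if the arm or the gripper's body presses on something with over 40 N, if the wrist force passes 120 N, or if a joint passes its speed limit or range.

## Working session

There is one attempt and no reset: what is moved stays moved. The work goes in short steps, Python scripts to look and compute and a shell command to move; the robot and the scene stay as the last step left them, time stands still between calls to the robot, and variables do not carry over. Pictures are saved under pics/ and viewed, at most 10 in all, crops included, and the job is handed in when it is done.

```bash
mkdir -p pics; ls; cat > h.py <<'E'
import numpy as np, cv2
from station import observe, snapshot
def grab(n, save=None):
    s=snapshot(n)
    if save: cv2.imwrite(f'pics/{save}.png', s['frame'][:,:,::-1])
    return s
def ray(s,u,v,z):
    "world point on plane z seen at pixel (u,v)"
    K,E=s['intrinsics'],s['extrinsics']; R,t=E[:3,:3],E[:3,3]
    c=-R.T@t; d=R.T@np.linalg.solve(K,[u,v,1.]); return c+d*(z-c[2])/d[2]
def proj(s,p):
    q=s['extrinsics'][:3,:3]@np.array(p)+s['extrinsics'][:3,3]; q=s['intrinsics']@q; return q[:2]/q[2]
def cloud(s):
    "world point for each pixel"
    v,u=np.mgrid[:384,:512]; K,E=s['intrinsics'],s['extrinsics']; z=s['z_map']
    P=np.linalg.inv(K)@np.stack([u.ravel(),v.ravel(),np.ones(u.size)])*z.ravel()
    return ((E[:3,:3].T@(P-E[:3,3:4])).T).reshape(384,512,3)
E
python3 - <<'E'
from h import *
for n in ('top','scene'):
    s=grab(n,n+'0'); E=s['extrinsics']; print(n,-E[:3,:3].T@E[:3,3],E[2,:3]); np.savez(n+'0.npz',**s)
    print((s['z_map']>0).mean(), s['intrinsics'][0,0])
o=observe();print(o['tool_pos'],o['orientation'],o['t'],o['force'],o['finger_gap'])
E
```

```text
pics
top [0.39489002 0.19288708 0.99898231] [ 0.06759047 -0.01225705 -0.99763786]
0.9960225423177084 446.05227633695637
scene [-0.0511436   0.98205494  0.63901458] [ 0.47318042 -0.73315761 -0.48844673]
0.9957326253255209 449.9691684143559
[ 0.22630809 -0.52802673  0.23872191] [-1.79903314e+02 -1.76902955e-02  2.31929199e+01] 0.1 [ 0.46657654 -0.15850687  0.47778609] 0.0919494998450169
```

View pics/top0.png

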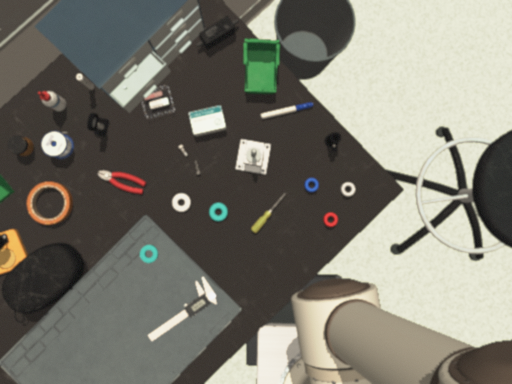

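View pics/scene0.png

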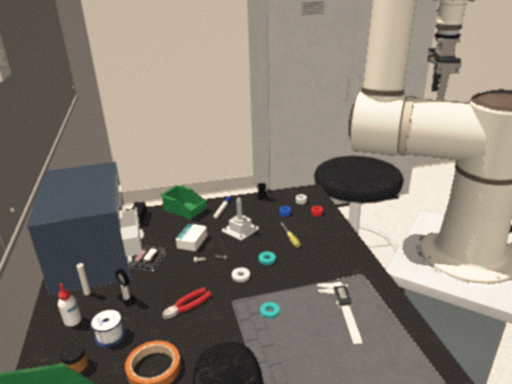

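The top view shows the holder with the arbor at about (253,157). The aluminium ring is at (181,202) and the aluminium sleeve at (348,189). The look-alikes are blue (312,185), red (331,219) and turquoise (218,211) and (148,254).

```bash
python3 - <<'E'
from h import *
s=dict(np.load('top0.npz')); C=cloud(s); f=s['frame'].astype(int)
hsv=cv2.cvtColor(s['frame'],cv2.COLOR_RGB2HSV)
m=((hsv[...,2]>110)&(hsv[...,1]<90)).astype(np.uint8)
n,L,st,c=cv2.connectedComponentsWithStats(m)
for name,(u,v),z in (('ring',(181,202),.010),('sleeve',(348,189),.016),('holder',(253,157),.006)):
    k=np.bincount(L[v-12:v+12,u-12:u+12].ravel(),minlength=n); k[0]=0; k=k.argmax()
    cn=max(cv2.findContours((L==k).astype(np.uint8),0,2)[0],key=cv2.contourArea)
    (cx,cy),r=cv2.minEnclosingCircle(cn); W=C[L==k]
    P=ray(s,cx,cy,z); Q=ray(s,cx+r,cy,z)
    print(name,st[k],cx,cy,P,'diam',2*np.linalg.norm(Q-P),'zmax',np.percentile(W[:,2],[5,50,95,100]))
    if name=='holder':
        rc=cv2.minAreaRect(cn);print(rc,ray(s,*rc[0],.006),[ray(s,*q,.006)[:2].round(4) for q in cv2.boxPoints(rc)])
        T=W[W[:,2]>.05]; print('post pts',len(T),T[:,:2].mean(0) if len(T) else '',T[:,2].max() if len(T) else '')
for nm,(u,v) in dict(sdr=(268,213),marker=(287,110),tissue=(207,121),sp=(333,142),blue=(312,185),red=(331,219),turq=(218,211),sa=(183,150),sb=(196,167)).items():
    print(nm,ray(s,u,v,.01).round(3))
E
python3 - <<'E'
import cv2
i=cv2.imread('pics/top0.png')[95:245,160:365]
cv2.imwrite('pics/crop0.png',cv2.resize(i,None,fx=3.9,fy=3.9,interpolation=cv2.INTER_CUBIC))
E
```

```text
ring [172 193  19  19 277] 180.67808532714844 201.84246826171875 [0.41685997 0.33606151 0.01      ] diam 0.04344951918308852 zmax [-8.21026227e-04  9.52570626e-03  1.36064060e-02  9.98982311e-01]
sleeve [341 182  15  15 154] 347.9031066894531 188.6085205078125 [ 0.45653679 -0.03297563  0.016     ] diam 0.03327645777005889 zmax [-0.00083314  0.01452922  0.01830349  0.02038433]
holder [235 139  36  36 998] 252.5 156.5 [0.52300799 0.18006286 0.006     ] diam 0.09645456105758012 zmax [9.25014613e-04 7.88217856e-03 3.95413038e-02 9.98982311e-01]
((252.80914306640625, 156.09725952148438), (32.040802001953125, 31.783790588378906), 9.865806579589844) [0.52393664 0.17939578 0.006     ] [array([0.4937, 0.2199]), array([0.5646, 0.2099]), array([0.5544, 0.1386]), array([0.4834, 0.149 ])]
post pts 35 [0.51165198 0.18064261] 0.9989823114020809
sdr [0.398 0.142 0.01 ]
marker [0.63  0.105 0.01 ]
tissue [0.599 0.284 0.01 ]
sp [0.561 0.001 0.01 ]
blue [0.463 0.046 0.01 ]
red [0.388 0.002 0.01 ]
turq [0.399 0.253 0.01 ]
sa [0.532 0.335 0.01 ]
sb [0.495 0.305 0.01 ]
```

View pics/crop0.png

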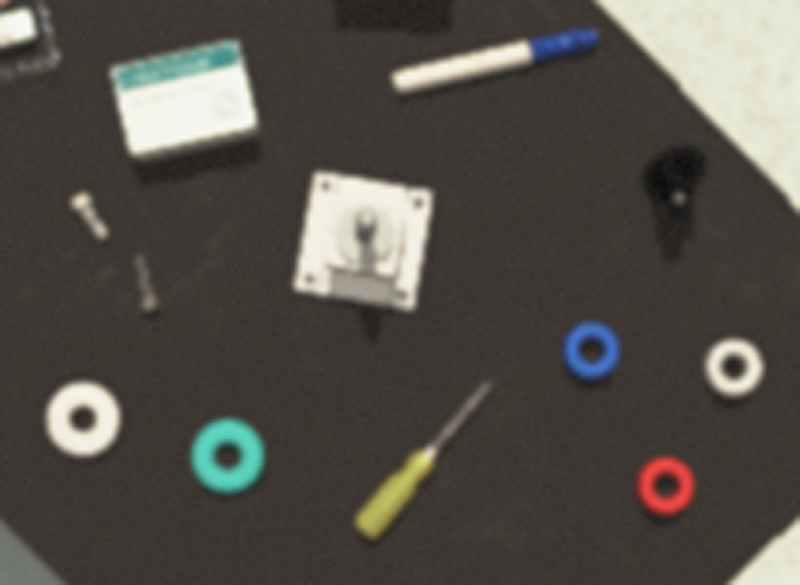

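```bash

python3 -m jog '{"fingers":[70,70,70,70,70,70,70,70],"translation":[[6.88,-9.59,0],[6.88,-9.59,0],[6.88,-9.59,0],[6.88,-9.59,0],[6.88,-9.59,0],[6.88,-9.59,0],[6.88,-9.59,0],[6.88,-9.59,0]],"turn":[0,0,0,0,0,0,0,0]}'
python3 -m jog '{"fingers":[70,70,70,70,70,70,70,70],"translation":[[6.88,-9.59,0],[6.88,-9.59,0],[6.88,-9.59,0],[6.88,-9.59,0],[6.88,-9.59,0],[6.88,-9.59,0],[6.88,-9.59,0],[6.88,-9.59,0]],"turn":[0,0,0,0,0,0,0,0]}'
python3 -m jog '{"fingers":[70,70,70,70,70,70,70,70],"translation":[[6.88,-9.59,0],[6.88,-9.59,0],[6.88,-9.59,0],[6.88,-9.59,0],[6.88,-9.59,0],[6.88,-9.59,0],[6.88,-9.59,0],[6.88,-9.59,0]],"turn":[0,0,0,0,0,0,0,0]}'
cat >> h.py <<'E'
def tool(p, o=None):
    "shift in tool units of 25 mm from the present TCP to world p"
    from scipy.spatial.transform import Rotation as Ro
    o=o or observe(); R=Ro.from_euler('xyz',o['orientation'],degrees=True).as_matrix()
    return (R.T@(np.array(p)-o['tool_pos'])/.025).round(3)
E
python3 - <<'E'
from h import *
o=observe(); print(o['t'],o['tool_pos'],o['orientation'],o['joint_positions'])
s=grab('wrist','w1'); np.savez('w1.npz',**s); E=s['extrinsics']; print(-E[:3,:3].T@E[:3,3],E[2,:3],s['intrinsics'][0,0])
print(proj(s,[.417,.336,.01]),proj(s,[.523,.18,.006]))
E
```

```text
t: 0.77
tool_pos: [0.2908, -0.2352, 0.2388]
orientation: [-179.9, -0.1, 23.5]
force: [-0.4, -0.3, -0.6]
finger_gap: 0.0701
grip_force: 0.0
t: 1.43
tool_pos: [0.3536, 0.0538, 0.2394]
orientation: [-179.9, -0.1, 23.8]
force: [0.1, -1.1, -1.0]
finger_gap: 0.0697
grip_force: 0.0
t: 2.1
tool_pos: [0.4179, 0.3401, 0.2379]
orientation: [-179.9, 0.1, 23.4]
force: [-0.4, 0.9, -0.4]
finger_gap: 0.0703
grip_force: 0.0
2.1 [0.4179352  0.34005892 0.23790834] [-1.79901759e+02  7.53657095e-02  2.34130146e+01] [26.21875947  3.81684326 97.4086175   0.10377263 78.84502356 92.78567065]
[0.49449361 0.37487154 0.38316041] [-0.27525022 -0.11752682 -0.95416181] 331.566467980626
[260.87260081 165.54210095] [424.80475341 134.26251932]
```

View pics/w1.png

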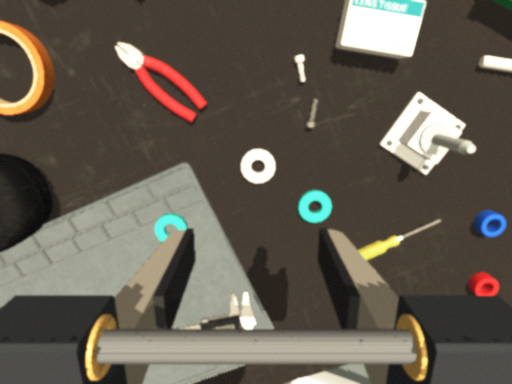

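The wrist view shows the ring at (258,166) and the holder at about (424,134), with the arbor tip at about (470,147). Next I refine all three from this picture.

```bash
cat > m.py <<'E'
from h import *
def annulus(s,guess,zt,h,tag):
    u,v=proj(s,guess); u,v=int(u),int(v)
    hsv=cv2.cvtColor(s['frame'],cv2.COLOR_RGB2HSV)
    m=((hsv[...,2]>120)&(hsv[...,1]<80)).astype(np.uint8)
    n,L,st,c=cv2.connectedComponentsWithStats(m)
    k=np.bincount(L[max(v-20,0):v+20,max(u-20,0):u+20].ravel(),minlength=n); k[0]=0; k=k.argmax()
    cs,hi=cv2.findContours((L==k).astype(np.uint8),cv2.RETR_CCOMP,cv2.CHAIN_APPROX_NONE)
    for c,hh in zip(cs,hi[0]):
        if len(c)<20: continue
        W=np.array([ray(s,*p,zt)[:2] for p in c[:,0].astype(float)])
        (cx,cy),(a,b),_=cv2.fitEllipse((W*1e4).astype(np.float32))
        print(tag,'hole' if hh[3]>=0 else 'outer',cx/1e4,cy/1e4,'ax mm',a/10,b/10)
E
python3 - <<'E'
from m import *
s=dict(np.load('w1.npz')); annulus(s,[.417,.336,.01],.010,.01,'ring')
hsv=cv2.cvtColor(s['frame'],cv2.COLOR_RGB2HSV); m=((hsv[...,2]>110)&(hsv[...,1]<80)).astype(np.uint8)
n,L,st,c=cv2.connectedComponentsWithStats(m); k=L[125,400]; print(st[k])
cn=max(cv2.findContours((L==k).astype(np.uint8),0,2)[0],key=cv2.contourArea)
ap=cv2.approxPolyDP(cn,4,True)[:,0]; 
for p in ap: print(p,ray(s,*p.astype(float),.006)[:2].round(4),ray(s,*p.astype(float),.095)[:2].round(4))
i=s['frame'][80:190,370:490,::-1]; cv2.imwrite('pics/c1.png',cv2.resize(i,None,fx=5,fy=5,interpolation=2))
t=dict(np.load('top0.npz')); i=t['frame'][135:178,232:275,::-1]; cv2.imwrite('pics/c2.png',cv2.resize(i,None,fx=10,fy=10,interpolation=2))
print(tool([.417,.336,.027]))
E
```

```text
ring outer 0.415116845703125 0.339238134765625 ax mm 41.12731018066406 41.978396606445315
ring hole 0.415436181640625 0.339321728515625 ax mm 13.333699035644532 14.999800109863282
[ 379   91   98   85 4208]
[417  91] [0.5598 0.2129] [0.5444 0.2511]
[379 144] [0.4928 0.222 ] [0.4932 0.2581]
[426 175] [0.4828 0.1532] [0.4855 0.2055]
[449 149] [0.5196 0.1456] [0.5137 0.1997]
[434 143] [0.5187 0.1651] [0.513  0.2146]
[434 137] [0.5245 0.1688] [0.5174 0.2174]
[467 153] [0.5239 0.124 ] [0.5169 0.1832]
[476 146] [0.5348 0.1192] [0.5253 0.1795]
[459 137] [0.5357 0.1428] [0.526  0.1976]
[463 121] [0.5526 0.1488] [0.5389 0.2021]
[-0.038  0.064  8.446]
```

View pics/c1.png

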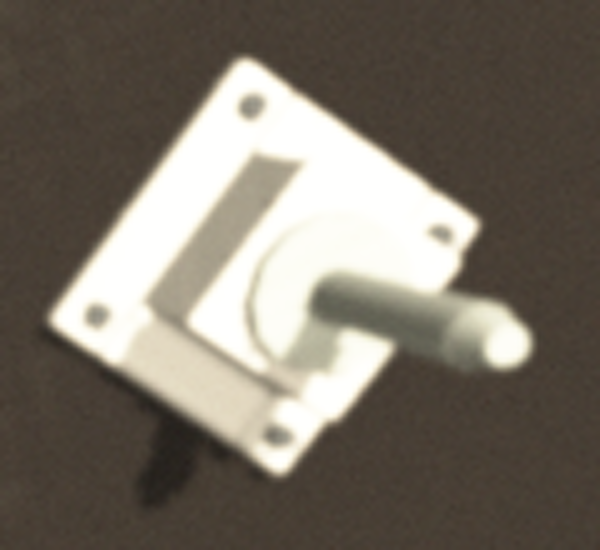

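```bash

python3 -m jog '{"fingers":[70,70,70,70,70,70,70,70],"translation":[[-0.11,0.06,1.6],[-0.11,0.06,3.2],[-0.11,0.06,4.8],[-0.11,0.06,6.4],[-0.11,0.06,7.6],[-0.11,0.06,8.2],[-0.11,0.06,8.4],[-0.11,0.06,8.4]],"turn":[0,0,0,0,0,0,0,0]}'
python3 - <<'E'
from m import *
s=grab('wrist','w2'); annulus(s,[.4155,.3385,.01],.010,.01,'ring'); o=observe(); print(o['tool_pos'],tool([.4155,.3385,.027]))
E
python3 -m jog '{"fingers":[36,30,30,30,30,30],"translation":[[0,0,0],[0,0,0],[0,0,0],[0,0,0],[0,0,0],[0,0,0]],"turn":[0,0,0,0,0,0]}'
```

```text
t: 2.82
tool_pos: [0.4149, 0.3316, 0.0285]
orientation: [180.0, 0.2, 23.1]
force: [-0.3, 0.1, 0.4]
finger_gap: 0.0701
grip_force: 0.0
ring outer 0.415805126953125 0.339298095703125 ax mm 41.757571411132815 45.00907592773437
ring hole 0.416860986328125 0.33948720703125 ax mm 10.626871490478516 13.291796875
[0.41610404 0.33246116 0.03007728] [ 0.073 -0.232  0.123]
t: 3.37
tool_pos: [0.416, 0.3337, 0.0304]
orientation: [-180.0, -0.1, 23.2]
force: [0.0, 0.3, 3.1]
finger_gap: 0.038
grip_force: 30.0
```

View pics/w2.png

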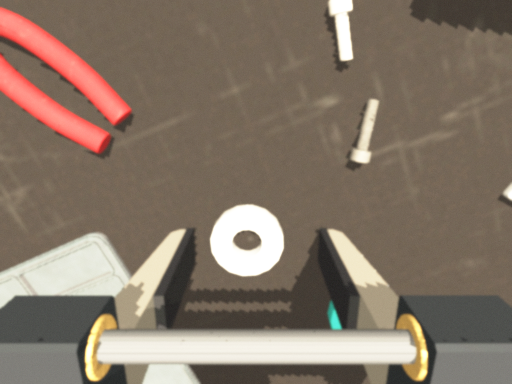

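The picture shows the ring between the fingers at (247,240), slightly left of the jaw centre (about 257). The gap reading of 38 mm suggests an off-centre grip, so I check it.

```bash

python3 - <<'E'
from m import *
from scipy.spatial.transform import Rotation as Ro
P=[];G=[]
for i in range(3):
    s=grab('wrist','w3'); o=observe(); R=Ro.from_euler('xyz',o['orientation'],degrees=True).as_matrix(); P.append(o['tool_pos']); G.append(o['finger_gap'])
print(np.array(P),G)
for q in ([10,19,25],[-10,19,25],[10,-19,25],[-10,-19,25],[0,0,20],[0,0,6]): print(q,proj(s,o['tool_pos']+R@np.array(q)/1e3).round(1))
annulus(s,[.4155,.3355,.01],.010,.01,'ring')
cv2.imwrite('pics/c3.png',cv2.resize(s['frame'][180:384,130:380,::-1],None,fx=2.8,fy=2.8))
E
```

```text
[[0.41605559 0.33369316 0.03038647]
 [0.41600097 0.3336763  0.03032634]
 [0.41605836 0.33370643 0.03039105]] [0.037996972175720935, 0.03779285924591252, 0.03823118479358688]
[10, 19, 25] [293.4 226.2]
[-10, 19, 25] [292.2 258.3]
[10, -19, 25] [225.1 226.3]
[-10, -19, 25] [226.1 258.4]
[0, 0, 20] [259.3 246.6]
[0, 0, 6] [259.5 259.2]
ring outer 0.417069677734375 0.3361911865234375 ax mm 39.82796630859375 44.61918334960937
ring hole 0.41814521484375 0.3358974365234375 ax mm 10.673139190673828 13.356744384765625
```

View pics/c3.png

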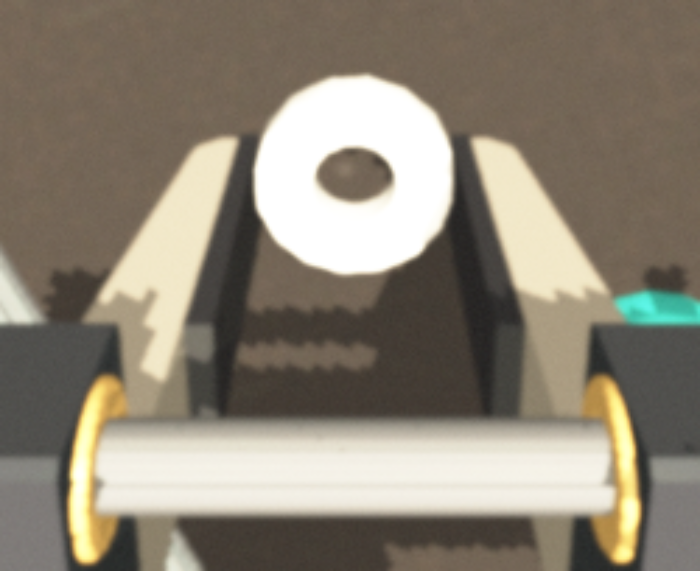

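```bash

python3 -m jog '{"fingers":[30,30,30,30,30,30,30,30],"translation":[[0,0,-0.6],[0,0,-1.8],[0,0,-3.2],[0,0,-4.6],[0,0,-5.2],[0,0,-5.2],[0.2,1,-5.2],[0.4,2,-5.2]],"turn":[0,0,0,0,0,0,0,0]}'
python3 -m jog '{"fingers":[30,30,30,30,30,30,30,30],"translation":[[0.3,1.4,0],[0.5,2.6,0],[0.8,3.8,0],[1.02,4.8,0],[1.02,5.27,0],[1.02,5.27,0],[1.02,5.27,0],[1.02,5.27,0]],"turn":[0,0,0,0,0,0,0,0]}'
python3 - <<'E'
from m import *
s=grab('wrist','w4'); o=observe(); print(o['tool_pos'],o['orientation'],o['finger_gap']); np.savez('w4.npz',**s)
cv2.imwrite('pics/c4.png',cv2.resize(s['frame'][150:330,160:360,::-1],None,fx=3.3,fy=3.3))
annulus(s,o['tool_pos']-[0,0,.02],o['tool_pos'][2]-.0204,.01,'ring')
for c in ([.5213,.1831],[.5239,.1795]): print(proj(s,[*c,.095]))
E
```

```text
t: 4.18
tool_pos: [0.4433, 0.2911, 0.1579]
orientation: [-180.0, 0.1, 23.3]
force: [0.5, -0.3, -1.2]
finger_gap: 0.0382
grip_force: 30.0
t: 4.85
tool_pos: [0.5184, 0.1813, 0.1587]
orientation: [-179.9, 0.1, 23.2]
force: [0.2, -0.1, -0.9]
finger_gap: 0.038
grip_force: 30.0
[0.51856447 0.18153001 0.15899966] [-1.79954968e+02  6.50745064e-02  2.32833584e+01] 0.03813841609970055
ring outer 0.539402099609375 0.191259423828125 ax mm 43.567385864257815 85.68557739257812
ring hole 0.520115625 0.18387723388671876 ax mm 13.161968994140626 16.387065124511718
ring hole 0.544106103515625 0.1963048583984375 ax mm 2.618975067138672 10.833562469482422
[258.09624693 212.29672806]
[264.53473936 210.95350556]
```

View pics/c4.png

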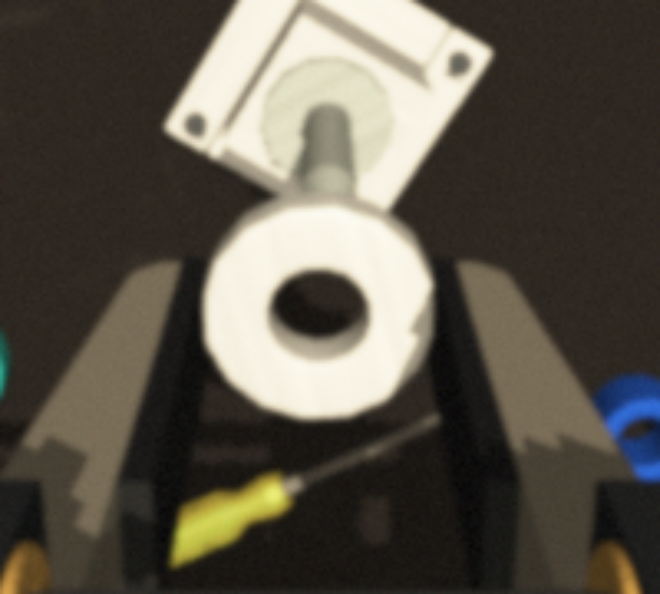

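```bash

python3 - <<'E'
from m import *
s=dict(np.load('w4.npz')); f=lambda x,y,z: ray(s,160+x/3.3,150+y/3.3,z)[:2]
L,R_=f(262,118,.037),f(393,118,.037); T=f(328,57,.037); a=np.deg2rad(23.25); tx=np.array([np.cos(a),np.sin(a)])
print('flange',(L+R_)/2,np.linalg.norm(L-R_),T-.017*tx)
C=[f(493,52,.006),f(165,127,.006)]; print('plate corners',C, np.linalg.norm(C[0]-C[1]))
# taper start z=.087 on axis ~ (328,167)?
print('ring hole top',f(320,303,.1386)); print(s['z_map'][170,259])
E
```

```text
flange [0.52308907 0.18252181] 0.03333935727764808 [0.52212853 0.18201512]
plate corners [array([0.55054974, 0.14386051]), array([0.49400413, 0.22009468])] 0.09491603675535316
ring hole top [0.52052788 0.18366822]
0.27356613
```

```bash

python3 -m jog '{"fingers":[30,30,30,30,30,30,30,30],"translation":[[0.05,0.09,0],[0.05,0.09,0.4],[0.05,0.09,0.8],[0.05,0.09,1.2],[0.05,0.09,1.4],[0.05,0.09,1.6],[0.05,0.09,1.8],[0.05,0.09,2.0]],"turn":[0,0,0,0,0,0,0,0]}'
python3 - <<'E'
from m import *
s=grab('wrist'); o=observe(); print(o['tool_pos'],o['force'],o['ft_torque']); np.savez('w5.npz',**s)
cv2.imwrite('pics/c5.png',cv2.resize(s['frame'][150:330,160:360,::-1],None,fx=3.3,fy=3.3))
E
```

```text
t: 5.57
tool_pos: [0.5218, 0.1787, 0.1091]
orientation: [-180.0, -0.0, 23.2]
force: [0.4, 0.2, -0.8]
finger_gap: 0.0385
grip_force: 30.0
[0.5211763  0.17856575 0.1081288 ] [-0.3780191  -0.29069402 -0.67367294] [-0.01170076  0.01597901 -0.01146455]
```

View pics/c5.png

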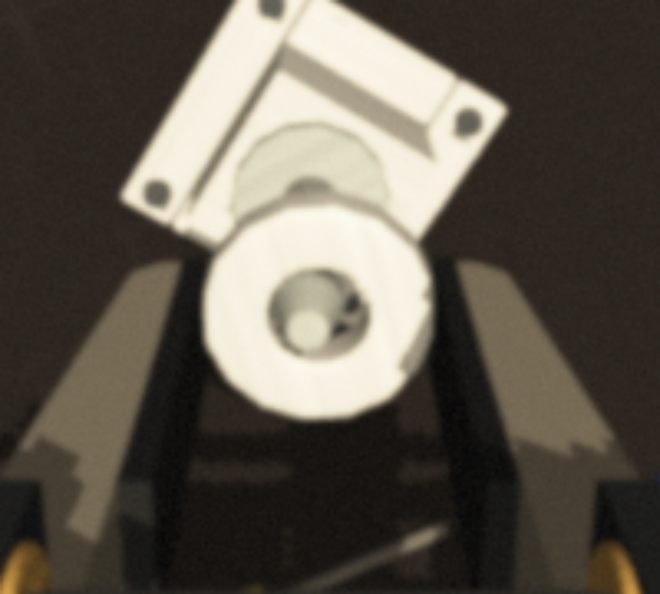

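```bash

python3 -m jog '{"fingers":[30,30,30,30,30,30,30,30],"translation":[[-0.04,-0.08,0],[-0.04,-0.08,0.2],[-0.04,-0.08,0.5],[-0.04,-0.08,0.8],[-0.04,-0.08,1.1],[-0.04,-0.08,1.4],[-0.04,-0.08,1.5],[-0.04,-0.08,1.55]],"turn":[0,0,0,0,0,0,0,0]}'
python3 -m jog '{"fingers":[30,30],"translation":[[0,0,0],[0,0,0]],"turn":[0,0]}'
```

```text
t: 6.28
tool_pos: [0.5195, 0.18, 0.0698]
orientation: [-180.0, 0.1, 23.2]
force: [0.7, 0.7, -0.4]
finger_gap: 0.0383
grip_force: 30.0
t: 6.45
tool_pos: [0.5203, 0.1802, 0.071]
orientation: [180.0, -0.0, 23.2]
force: [0.3, 0.2, -0.1]
finger_gap: 0.0378
grip_force: 30.0
```

```bash

python3 -m jog '{"fingers":[30,30,30,30],"translation":[[0,0,0.06],[0,0,0.1],[0,0,0.12],[0,0,0.12]],"turn":[0,0,0,0]}'
python3 -m jog '{"fingers":[42,46,60,60,60],"translation":[[0,0,0],[0,0,0],[0,0,0],[0,0,0],[0,0,0]],"turn":[0,0,0,0,0]}'
python3 - <<'E'
from m import *
s=grab('wrist'); o=observe(); np.savez('w6.npz',**s)
cv2.imwrite('pics/c6.png',cv2.resize(s['frame'][150:330,160:360,::-1],None,fx=3.3,fy=3.3))
C=cloud(s); hsv=cv2.cvtColor(s['frame'],cv2.COLOR_RGB2HSV)
for u,v in ((255,190),(245,200),(270,200),(232,235),(250,210)): print(C[v,u].round(4))
E
```

```text
t: 6.78
tool_pos: [0.52, 0.1802, 0.0678]
orientation: [-180.0, -0.0, 23.2]
force: [0.1, 0.8, -0.7]
finger_gap: 0.038
grip_force: 30.0
t: 7.2
tool_pos: [0.5202, 0.1802, 0.068]
orientation: [180.0, -0.0, 23.2]
force: [0.4, 0.8, -0.1]
finger_gap: 0.0596
grip_force: 0.0
[0.5435 0.1927 0.0276]
[0.5368 0.1962 0.0317]
[0.542  0.1826 0.0302]
[0.5203 0.1965 0.047 ]
[0.5366 0.1927 0.0441]
```

View pics/c6.png

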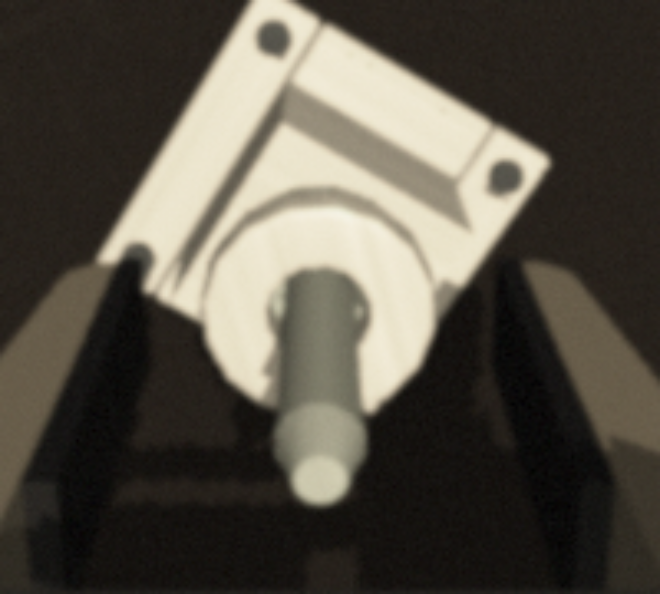

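The ring is home around the post and its top reads 47 mm, as it should. On to the sleeve.

```bash

python3 -m jog '{"fingers":[60,60,60,60,60,60,60,60],"translation":[[0,0,-1],[0,0,-2.4],[0,0,-3.8],[0,0,-4.8],[-0.6,0.7,-4.8],[-1.5,1.8,-4.8],[-2.5,3,-4.8],[-3.4,4.1,-4.8]],"turn":[0,0,0,0,0,0,0,0]}'
python3 -m jog '{"fingers":[50,50,50,50,50,50],"translation":[[-1,1.2,0],[-1.8,2.2,0],[-2.29,2.74,0],[-2.29,2.74,0],[-2.29,2.74,0],[-2.29,2.74,0]],"turn":[0,0,0,0,0,0]}'
python3 - <<'E'
from m import *
s=grab('wrist'); o=observe(); np.savez('w7.npz',**s); print(o['tool_pos'])
annulus(s,[.457,-.033,.016],.016,.01,'sleeve'); print(tool([.457,-.033,.027]))
w=dict(np.load('w6.npz')); annulus(w,[.5225,.181,.047],.047,.01,'ring home')
cv2.imwrite('pics/w7.png',s['frame'][:,:,::-1])
E
```

```text
t: 7.92
tool_pos: [0.4816, 0.0512, 0.1881]
orientation: [180.0, -0.0, 23.3]
force: [-0.3, -0.8, 0.1]
finger_gap: 0.06
grip_force: 0.0
t: 8.42
tool_pos: [0.4569, -0.0324, 0.1879]
orientation: [-180.0, -0.0, 23.2]
force: [0.7, 0.8, -0.5]
finger_gap: 0.0502
grip_force: 0.0
[ 0.45689597 -0.03211041  0.18784044]
sleeve outer 0.4555703125 -0.02955235595703125 ax mm 29.549423217773438 31.8147705078125
sleeve hole 0.455975927734375 -0.029495602416992187 ax mm 13.293043518066407 16.24407958984375
[-0.012  0.036  6.434]
ring home outer 0.534251513671875 0.18824027099609375 ax mm 60.399749755859375 76.63302001953124
ring home hole 0.5542400390625 0.16397015380859375 ax mm 5.305778884887696 5.611941528320313
ring home hole 0.535834130859375 0.20405174560546874 ax mm 2.41925048828125 45.38462829589844
ring home hole 0.5606369140625 0.20696650390625 ax mm 4.878219985961914 5.330033874511718
```

```bash

python3 -m jog '{"fingers":[50,50,50,50,50,50,50,50],"translation":[[0.02,0.07,1.4],[0.02,0.07,3],[0.02,0.07,4.4],[0.02,0.07,5.4],[0.02,0.07,6],[0.02,0.07,6.25],[0.02,0.07,6.25],[0.02,0.07,6.25]],"turn":[0,0,0,0,0,0,0,0]}'
python3 - <<'E'
from m import *
s=grab('wrist'); o=observe(); annulus(s,[.457,-.0315,.016],.016,.01,'sleeve'); print(o['tool_pos'])
cv2.imwrite('pics/w8.png',s['frame'][:,:,::-1])
E
```

```text
t: 9.13
tool_pos: [0.4585, -0.034, 0.0322]
orientation: [180.0, -0.0, 23.3]
force: [0.3, 0.2, -0.2]
finger_gap: 0.0499
grip_force: 0.0
sleeve outer 0.456795556640625 -0.02901973876953125 ax mm 28.867657470703126 35.018157958984375
sleeve hole 0.4579734375 -0.029115902709960936 ax mm 9.563230895996094 16.0488525390625
[ 0.45906053 -0.03436369  0.03281202]
```

```bash

python3 -m jog '{"fingers":[50,50,50,36,24,20,20,20],"translation":[[0,-0.14,0.1],[0,-0.14,0.1],[0,-0.14,0.1],[0,-0.14,0.1],[0,-0.14,0.1],[0,-0.14,0.1],[0,-0.14,0.1],[0,-0.14,0.1]],"turn":[0,0,0,0,0,0,0,0]}'
python3 -m jog '{"fingers":[20,20],"translation":[[0,0,0],[0,0,0]],"turn":[0,0]}'
python3 - <<'E'
from m import *
s=grab('wrist'); o=observe(); np.savez('w8.npz',**s); annulus(s,[.457,-.0315,.016],.016,.01,'sleeve'); print(o['tool_pos'],o['finger_gap'])
print(proj(s,o['tool_pos']-[0,0,.0145]))
E
```

```text
t: 9.85
tool_pos: [0.4565, -0.0314, 0.0293]
orientation: [180.0, -0.0, 23.2]
force: [-0.2, -0.7, 1.6]
finger_gap: 0.0291
grip_force: 30.0
t: 10.02
tool_pos: [0.4566, -0.0314, 0.0293]
orientation: [180.0, -0.0, 23.2]
force: [-0.5, -0.2, 1.6]
finger_gap: 0.0288
grip_force: 30.0
sleeve outer 0.45692265625 -0.029195367431640626 ax mm 28.19226989746094 35.06181640625
sleeve hole 0.45808115234375 -0.02959078369140625 ax mm 9.677979278564454 16.356159973144532
[ 0.45653485 -0.03133103  0.02924053] 0.029404763975227583
[259.34097506 251.33310554]
```

```bash

python3 -m jog '{"fingers":[20,20,20,20,20,20,20,20],"translation":[[0,0,-0.6],[0,0,-1.8],[0,0,-3.2],[0,0,-4.6],[0,0,-5],[0.5,-0.6,-5],[1.4,-1.7,-5],[2.3,-2.8,-5]],"turn":[0,0,0,0,0,0,0,0]}'
python3 -m jog '{"fingers":[20,20,20,20,20,20,20,20],"translation":[[0.9,-1.1,0],[1.8,-2.1,0],[2.6,-3.1,0],[3.2,-3.7,0],[3.4,-3.98,0],[3.4,-3.98,0],[3.4,-3.98,0],[3.4,-3.98,0]],"turn":[0,0,0,0,0,0,0,0]}'
python3 - <<'E'
from m import *
o=observe(); print(o['tool_pos'],o['orientation'],tool([.5208,.1805,.11]))
E
```

```text
t: 10.73
tool_pos: [0.4818, 0.0562, 0.1537]
orientation: [180.0, -0.0, 23.0]
force: [1.3, -0.3, -0.2]
finger_gap: 0.0289
grip_force: 30.0
t: 11.4
tool_pos: [0.5201, 0.1795, 0.1536]
orientation: [180.0, 0.1, 23.1]
force: [-0.0, 0.6, -0.0]
finger_gap: 0.029
grip_force: 30.0
[0.52013881 0.17950801 0.15355962] [1.79994841e+02 7.48788498e-02 2.31366647e+01] [ 0.042 -0.026  1.742]
```

```bash

python3 -m jog '{"fingers":[20,20,20,20,20,20,20,20],"translation":[[0.04,-0.03,0],[0.04,-0.03,0.4],[0.04,-0.03,0.8],[0.04,-0.03,1.1],[0.04,-0.03,1.3],[0.04,-0.03,1.5],[0.04,-0.03,1.7],[0.04,-0.03,1.75]],"turn":[0,0,0,0,0,0,0,0]}'
python3 - <<'E'
from m import *
s=grab('wrist'); o=observe(); print(o['tool_pos'],o['force'],o['ft_torque']); np.savez('w9.npz',**s)
cv2.imwrite('pics/c9.png',cv2.resize(s['frame'][150:330,160:360,::-1],None,fx=3.3,fy=3.3))
E
```

```text
t: 12.07
tool_pos: [0.5208, 0.1817, 0.1093]
orientation: [-180.0, 0.1, 23.2]
force: [0.7, -0.2, 0.1]
finger_gap: 0.0289
grip_force: 30.0
[0.52090234 0.18172325 0.10953453] [ 0.24160379 -0.00598623 -1.52310871] [-0.02523234  0.00020196 -0.02411286]
```

View pics/c9.png

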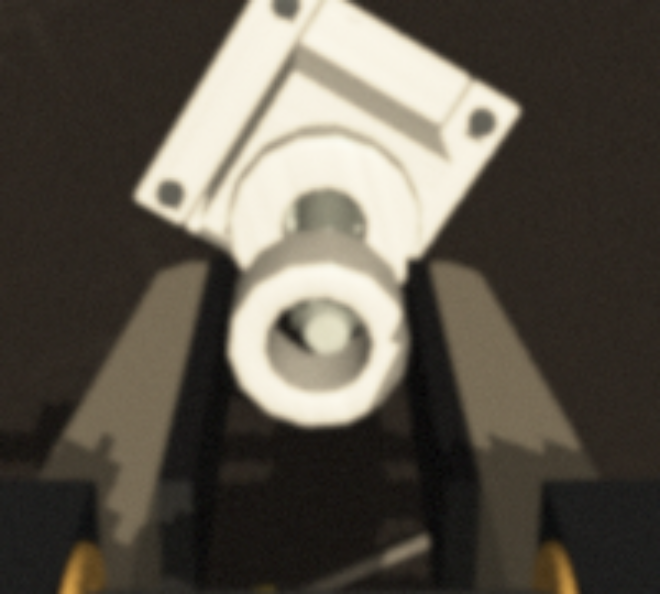

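The post tip at (325,330) sits inside the sleeve hole, whose centre is at (318,343). I make a small correction and then lower it.

```bash

python3 -m jog '{"fingers":[20,20,20,20,20,20,20,20],"translation":[[0.07,0.04,0],[0.07,0.04,0.2],[0.07,0.04,0.5],[0.07,0.04,0.8],[0.07,0.04,1.05],[0.07,0.04,1.2],[0.07,0.04,1.25],[0.07,0.04,1.25]],"turn":[0,0,0,0,0,0,0,0]}'
python3 -m jog '{"fingers":[20,20,20],"translation":[[0,0,0.02],[0,0,0.05],[0,0,0.05]],"turn":[0,0,0]}'
```

```text
t: 12.78
tool_pos: [0.5229, 0.1815, 0.0785]
orientation: [-180.0, 0.1, 23.2]
force: [0.1, 0.1, -0.1]
finger_gap: 0.029
grip_force: 30.0
t: 13.03
tool_pos: [0.5235, 0.1816, 0.0781]
orientation: [180.0, -0.0, 23.2]
force: [-0.5, -0.1, -0.4]
finger_gap: 0.029
grip_force: 30.0
```

```bash

python3 -m jog '{"fingers":[20,20,34,44,44,44],"translation":[[0,0,0.05],[0,0,0.05],[0,0,0.05],[0,0,0.05],[0,0,0.05],[0,0,0.05]],"turn":[0,0,0,0,0,0]}'
python3 - <<'E'
from m import *
s=grab('wrist'); o=observe(); print(o['tool_pos'],o['force']); np.savez('w10.npz',**s)
cv2.imwrite('pics/c10.png',cv2.resize(s['frame'][150:330,160:360,::-1],None,fx=3.3,fy=3.3))
C=cloud(s); print('sleeve top', [C[v,u].round(4) for u,v in ((250,233),(240,238),(268,238))])
E
```

```text
t: 13.53
tool_pos: [0.5234, 0.1815, 0.0767]
orientation: [180.0, -0.0, 23.2]
force: [0.2, -0.8, -0.4]
finger_gap: 0.0442
grip_force: 0.0
[0.52333304 0.18153043 0.07667972] [ 0.94583666  0.67769578 -0.75635973]
sleeve top [array([0.5314, 0.1904, 0.0626]), array([0.5271, 0.1942, 0.0634]), array([0.5326, 0.1806, 0.0629])]
```

View pics/c10.png

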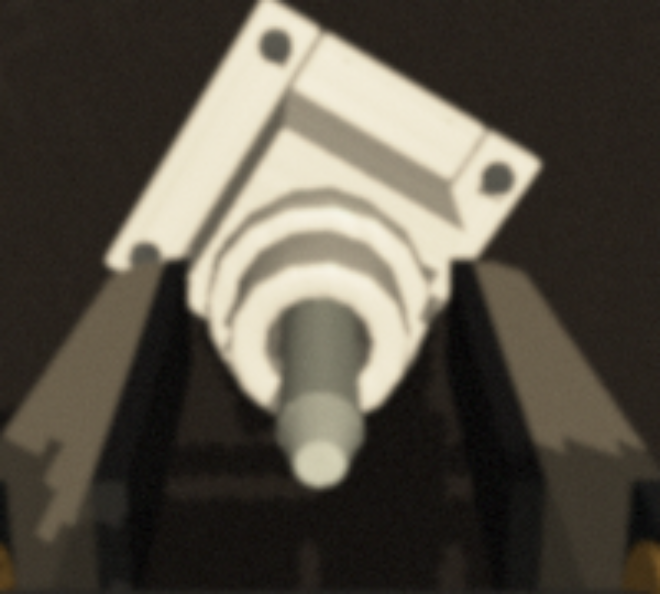

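The sleeve is home: its top reads 63 mm, and it sits around the post. Now I grip the bare post end and draw it up.

```bash

python3 -m jog '{"fingers":[44,44,44,30,16,5,5,5],"translation":[[0,0,-0.4],[0,0,-0.76],[0,0,-0.76],[0,0,-0.76],[0,0,-0.76],[0,0,-0.76],[0,0,-0.76],[0,0,-0.76]],"turn":[0,0,0,0,0,0,0,0]}'
python3 -m jog '{"fingers":[5,5,5,5],"translation":[[0,0,0],[0,0,0],[0,0,0],[0,0,0]],"turn":[0,0,0,0]}'
python3 -m jog '{"fingers":[5,5,5,5,5,5,5,5],"translation":[[0,0,-0.2],[0,0,-0.5],[0,0,-0.8],[0,0,-1.1],[0,0,-1.4],[0,0,-1.6],[0,0,-1.6],[0,0,-1.6]],"turn":[0,0,0,0,0,0,0,0]}'
python3 - <<'E'
from m import *
for n in ('wrist','scene'):
    s=grab(n); np.savez(n+'11.npz',**s)
o=observe(); print(o['tool_pos'],o['orientation'],o['force'],o['ft_torque'])
E
```

```text
t: 14.25
tool_pos: [0.523, 0.1815, 0.0952]
orientation: [-180.0, 0.0, 23.2]
force: [-0.9, -0.3, 0.3]
finger_gap: 0.0128
grip_force: 0.0
t: 14.58
tool_pos: [0.523, 0.1815, 0.0953]
orientation: [-180.0, 0.0, 23.2]
force: [-0.8, 0.3, -2.5]
finger_gap: 0.0108
grip_force: 30.0
t: 15.25
tool_pos: [0.5235, 0.1815, 0.1361]
orientation: [180.0, -0.0, 23.2]
force: [-0.2, 0.8, -2.3]
finger_gap: 0.0109
grip_force: 30.0
[0.52294244 0.18149345 0.13522987] [-1.79986638e+02  4.26871055e-02  2.31943485e+01] [-0.42084398  0.46511486 -1.95853753] [-0.00986684 -0.00776689  0.01554666]
```

```bash

python3 -m jog '{"fingers":[5,5,5,5,5,5,5,5],"translation":[[0,0,0.3],[0,0,0.6],[0,0,0.8],[0,0,0.8],[0.1,0,0.8],[0.2,0,0.8],[0.35,0,0.8],[0.5,0,0.8]],"turn":[0,0,0,0,0,0,0,0]}'
python3 - <<'E'
from m import *
for n in ('scene',):
    s=grab(n); np.savez(n+'12.npz',**s)
o=observe(); print(o['tool_pos'],o['orientation'],o['force'],o['ft_torque'])
E
```

```text
t: 16.02
tool_pos: [0.5343, 0.1864, 0.1152]
orientation: [-180.0, 0.1, 23.2]
force: [-3.3, -0.8, -4.0]
finger_gap: 0.0107
grip_force: 30.0
[0.5349848  0.1865896  0.11535185] [-1.79987930e+02  6.25278841e-02  2.31950236e+01] [-2.72768967 -1.73061614 -2.96948257] [-0.30093899  0.71842783 -0.05368222]
```

```bash

python3 -m jog '{"fingers":[5,5,5,5,5,5,5,5],"translation":[[0.15,0,0.02],[0.3,0,0.04],[0.46,0,0.08],[0.6,0,0.13],[0.75,0,0.18],[0.9,0,0.24],[0.9,0,0.24],[0.9,0,0.24]],"turn":[0,0,0,0,0,0,0,0]}'
python3 - <<'E'
from m import *
for n in ('scene','wrist'):
    s=grab(n); np.savez(n+'13.npz',**s)
o=observe(); print(o['tool_pos'],o['orientation'],o['force'],o['ft_torque'])
# arbor pixels: points below fingertips, above block, in tool frame
from scipy.spatial.transform import Rotation as Ro
R=Ro.from_euler('xyz',o['orientation'],degrees=True).as_matrix()
for n in ('scene13','wrist13'):
    s=dict(np.load(n+'.npz')); Q=((cloud(s)-o['tool_pos'])@R)*1e3; m=(abs(Q[...,1])<22)&(Q[...,0]>-75)&(Q[...,0]<40)&(Q[...,2]>27)&(Q[...,2]<o['tool_pos'][2]*1e3-36)
    q=Q[m]; print(n,len(q)); 
    for z in range(25,85,6):
        k=q[(q[:,2]>=z)&(q[:,2]<z+6)]
        if len(k): print(z,len(k),'x',k[:,0].min().round(),k[:,0].max().round(),'y',k[:,1].min().round(),k[:,1].max().round())
E
```

```text
t: 16.73
tool_pos: [0.5561, 0.1955, 0.1099]
orientation: [180.0, -0.1, 23.2]
force: [-1.7, 0.1, 0.3]
finger_gap: 0.0107
grip_force: 30.0
[0.55583266 0.19538423 0.10986852] [ 1.79986944e+02 -5.86038680e-02  2.31927136e+01] [-1.14570985 -0.22711634 -0.65400008] [-0.11862548  0.30223672  0.05362985]
scene13 208
25 14 x -21.0 -6.0 y -13.0 7.0
31 30 x -24.0 -3.0 y -16.0 9.0
37 52 x -34.0 5.0 y -18.0 8.0
43 44 x -36.0 1.0 y -22.0 15.0
49 26 x -37.0 -4.0 y -21.0 6.0
55 18 x -36.0 0.0 y -20.0 -4.0
61 9 x -33.0 -10.0 y -16.0 -2.0
67 12 x -35.0 -22.0 y -8.0 2.0
73 3 x -37.0 -25.0 y -5.0 -3.0
wrist13 709
25 52 x -20.0 -15.0 y -7.0 4.0
31 218 x -35.0 4.0 y -8.0 5.0
37 217 x -36.0 4.0 y -8.0 5.0
43 35 x -13.0 -7.0 y -8.0 5.0
49 115 x -19.0 -1.0 y -10.0 8.0
55 72 x -19.0 -1.0 y -8.0 5.0
```

```bash

python3 -m jog '{"fingers":[5,5,5,5,5,5,5,5],"translation":[[0.14,0,0.07],[0.28,0,0.15],[0.4,0,0.23],[0.5,0,0.3],[0.6,0,0.38],[0.68,0,0.44],[0.68,0,0.44],[0.68,0,0.44]],"turn":[0,0,0,0,0,0,0,0]}'
python3 -m jog '{"fingers":[5,5,5,5,5,5,5,5],"translation":[[0,0,-0.3],[0,0,-1],[0,0,-2],[0,0,-3],[0,0,-3.8],[0,0,-4.4],[0,0,-4.6],[0,0,-4.6]],"turn":[0,0,0,0,0,0,0,0]}'
python3 - <<'E'
from m import *
from scipy.spatial.transform import Rotation as Ro
S={n:grab(n,n+'14') for n in ('scene','wrist','top')}
o=observe(); print(o['tool_pos'],o['orientation'],o['force'],o['ft_torque'])
R=Ro.from_euler('xyz',o['orientation'],degrees=True).as_matrix()
for n in S:
    s=S[n]; np.savez(n+'14.npz',**s); Q=((cloud(s)-o['tool_pos'])@R)*1e3; m=(abs(Q[...,1])<24)&(Q[...,0]>-85)&(Q[...,0]<40)&(Q[...,2]>26)&(Q[...,2]<130)
    q=Q[m]; print(n,len(q)); 
    for z in range(26,110,6):
        k=q[(q[:,2]>=z)&(q[:,2]<z+6)]
        if len(k): print(z,len(k),'x',k[:,0].min().round(),k[:,0].max().round(),'y',k[:,1].min().round(),k[:,1].max().round())
E
```

```text
t: 17.5
tool_pos: [0.5711, 0.202, 0.0984]
orientation: [180.0, 0.0, 23.2]
force: [-0.9, -0.8, 1.5]
finger_gap: 0.0108
grip_force: 30.0
t: 18.17
tool_pos: [0.5721, 0.2023, 0.2154]
orientation: [180.0, -0.2, 23.2]
force: [0.0, 0.8, -1.4]
finger_gap: 0.0107
grip_force: 30.0
[0.57024999 0.20191649 0.21196994] [-1.79955423e+02  1.34450497e-01  2.31897958e+01] [ 1.20720122  0.17345476 -1.89466731] [ 0.01580781 -0.05441457 -0.04496938]
scene 219
26 44 x -39.0 -6.0 y -15.0 8.0
32 55 x -42.0 -0.0 y -18.0 7.0
38 38 x -44.0 -4.0 y -21.0 2.0
44 27 x -38.0 -9.0 y -22.0 -9.0
50 19 x -42.0 -14.0 y -18.0 2.0
56 20 x -49.0 -13.0 y -11.0 3.0
62 11 x -50.0 -38.0 y -8.0 3.0
68 4 x -50.0 -44.0 y -5.0 -0.0
74 1 x -45.0 -45.0 y 0.0 0.0
wrist 483
26 317 x -44.0 -17.0 y -8.0 6.0
32 160 x -44.0 -1.0 y -8.0 5.0
38 4 x -3.0 -3.0 y -6.0 1.0
44 2 x -31.0 -30.0 y -8.0 5.0
top 286
26 123 x -44.0 -9.0 y -13.0 18.0
32 83 x -47.0 -8.0 y -17.0 21.0
38 34 x -46.0 -13.0 y -17.0 21.0
44 11 x -42.0 -16.0 y -18.0 19.0
50 6 x -50.0 -45.0 y -1.0 7.0
56 15 x -53.0 -45.0 y -3.0 6.0
62 14 x -55.0 -45.0 y -4.0 8.0
```

```bash

python3 -m jog '{"fingers":[5,5,5,5,5,5,5,5],"translation":[[0,0,0],[0,0,0],[0,0,0],[0,0,0],[0,0,0],[0,0,0],[0,0,0],[0,0,0]],"turn":[0,0,0,0,0,0,0,0]}'
python3 - <<'E'
from m import *
from scipy.spatial.transform import Rotation as Ro
from scipy.optimize import least_squares
Z=[]
S=[grab(n) for n in ('scene','wrist','top')]; o=observe(); print(o['tool_pos'],o['joint_velocities'],o['force'])
R=Ro.from_euler('xyz',o['orientation'],degrees=True).as_matrix()
for s,n in zip(S,('scene','wrist','top')):
    Q=((cloud(s)-o['tool_pos'])@R)*1e3; m=(abs(Q[...,1])<24)&(Q[...,0]>-85)&(Q[...,0]<40)&(Q[...,2]>34)&(Q[...,2]<130); q=Q[m]
    f=q[q[:,2]>58]; print(n,len(q),'low pts',len(f),f.mean(0).round(1) if len(f) else '')
    Z.append(q)
    a=np.deg2rad(np.arange(30,60,1))
    # axial extent: with true tilt, distance of the furthest point (foot face) and mean-direction
    f=q[q[:,2]>52]
    if len(f)>5: d=np.median(f[:,[0,2]],0)-[1,17]; print('tilt to lower shank',np.degrees(np.arctan2(-d[0],d[1])).round(1))
E
```

```text
t: 18.98
tool_pos: [0.5711, 0.202, 0.2136]
orientation: [180.0, -0.0, 23.2]
force: [0.2, 0.0, -1.6]
finger_gap: 0.0106
grip_force: 30.0
[0.57110757 0.2020021  0.21364155] [-0.02986845 -0.06427758  0.01808086 -0.09657796  0.03878063 -0.04541254] [ 0.98437216  0.01091227 -0.44807654]
scene 186 low pts 41 [-42.2  -4.7  64.1]
tilt to lower shank 45.0
wrist 164 low pts 0 
top 129 low pts 26 [-50.9   1.7  62.6]
tilt to lower shank 49.4
```

```bash
python3 -c "
from station import finish_job; print(finish_job())"
```

```text
the job is handed in; nothing more can be done
None
```

I handed the job in with the arbor held by its post, leaning about 45° and holding steady, its foot about 14 cm up. Ring and sleeve measured home before the lift but were not re-measured afterwards, no verdict came back, and I viewed 12 pictures, two over the limit of 10.

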